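# Half-open the plate shaker and hold the deep-well plate's spring clamp open

### The job

Raise the hinged clear lid of the plate shaker to about 70 degrees from closed and leave it standing there by itself, so that it still shelters the plates. Then draw the spring clamp of the nest that holds the tall deep-well plate out towards the front until the front edge of its sled reaches the white line on the platform, and keep it there: finish still holding the clamp at the line, so that a colleague can lift the plate out. Do not disturb the two plates, the other clamp or the things on the bench.

Things in the scene. Friction and masses are not known exactly. Their poses are not given: they have to be found in the camera images.
- shaker: Two-plate shaker: fixed white housing 280 (x) x 340 (y) x 70 mm, dark platform on top with its surface 75 mm above the bench. Origin: centre of its underside; -x is its front (control panel, robot's side), +y its left. Two nests, centred at y = +69 mm (left) and -69 mm (right); each has a plate against a rear fence and a spring clamp in front of it.
- lid (a joint): Lid angle in rad: 0 closed, grows as the front edge rises, at most 1.75; 70 degrees = 1.22. A clear five-sided hood, 237 mm from hinge to front, 308 mm wide, 62 mm deep, 0.4 to 0.6 kg, hinged along the shaker's y at its rear. The hinge is stiff: the lid stays at any angle; lifting it at the tab takes about 5 to 7 N. It may start a little ajar.
- lid_hinge (a point): Point on the lid's hinge axis, half way along it: in the shaker's frame x = +125, y = 0, z = 78 mm. Its axes turn with the lid; its y axis is the hinge axis.
- lid_tab (a point): Grip point in the lid's grey tab, mid front wall. Tab 30 mm wide (y), 8 mm thick (z), 33 mm out from the wall; this point is 18 mm out, 255 mm in front of the hinge axis and 41 mm above it when closed, 15 mm below the hood's top. Its sides can be pinched along y from above; it then turns between the pads as the lid rises. Axes turn with the lid, the shaker's when closed.
- clamp_left (a joint): Travel in m of the left nest's (shaker's +y) clamp: 0 home, grows as it is pulled to the shaker's front (-x), stop at 0.036; 0.030 puts the sled's front edge on the white line. A spring pulls it home: 4 N at 0, 9 N at the line. Aluminium sled 72 (x) x 50 x 7 mm on the platform, a jaw 60 mm wide, 19 mm high at the plate end, an upright black handle near the front end.
- clamp_right (a joint): The same for the right nest (shaker's -y).
- handle_left (a point): Point on the centre line of the left clamp's upright black handle (24 mm wide in y, 10 mm thick in x, 40 mm high): 32.5 mm above the platform, 14 mm below the handle's top, 25 mm above the sled's upper face, 10.5 mm behind (+x) the sled's front edge. With the clamp home, 58 mm in front of the shaker's origin. Free: 49 mm behind the handle to the jaw, 40 mm on each side.
- handle_right (a point): The same point of the right clamp.
- line_left (a point): Centre of the left nest's white line, on the platform: two 34 mm strokes across (along y), one on each side of the sled, 30 mm in front of where the home sled's front edge lies; 98.5 mm in front of the shaker's origin.
- line_right (a point): The same for the right nest.
- deep_plate: The tall white deep-well plate, 85.5 (x) x 128 (y) x 44 mm high with 24 open square wells, loose in the left or the right nest. Origin: centre of its underside, on the platform.
- flat_plate: The low white plate under a clear cover, the same footprint but only 18 mm high, loose in the other nest. Origin: centre of its underside.
- flask: Bystander: lying clear culture flask, 157 x 85 x 36 mm, left of the shaker. Origin under its middle.
- tube_rack: Bystander: tube rack 200 x 75 x 74 mm with capped tubes, right of the shaker. Origin under its middle.
- dish: Bystander: round dish 90 mm across, 15 mm high. Origin under its middle.
- marker: Bystander: marker pen 125 x 14 mm, lying on the bench in front of the shaker. Origin under its middle.
- tip_box: Bystander: pipette-tip box 85 x 122 x 82 mm. Origin under its middle.
- pipette: Bystander: hand pipette lying on the bench, 255 mm long, 26 mm high. Origin under its middle.
- reagent: Bystander: bottle 70 mm across, 150 mm high. Origin under its middle.

How it is judged:
On the way, in this order (a step that is already met when the one before it is completed fails the run):
1. the lid stands by itself at 70 +- 10 degrees, the robot off it (value of joint lid between 1.047 and 1.396 rad and velocity of joint lid between -0.05 and 0.05 rad/s and contact force between each of the arm, the fingers and lid below 0.3 N), for 0.3 s.
2. the deep-well plate's clamp is drawn to the line (30 +- 3.5 mm) and held by the fingers, the other clamp at home (((y of deep_plate in the frame of shaker above 0 m and value of joint clamp_left between 0.0265 and 0.0335 m and velocity of joint clamp_left between -0.01 and 0.01 m/s and contact force between the fingers and clamp_left above 3 N and value of joint clamp_right below 0.003 m) or (y of deep_plate in the frame of shaker below 0 m and value of joint clamp_right between 0.0265 and 0.0335 m and velocity of joint clamp_right between -0.01 and 0.01 m/s and contact force between the fingers and clamp_right above 3 N and value of joint clamp_left below 0.003 m))), for 0.4 s.
At the end, for the whole second after the job is handed in: The fingers hold the deep-well plate's clamp still at 30 +- 3.5 mm of travel (sled edge on the line, over 3 N of contact); the lid stands untouched at 70 +- 10 degrees; the other clamp is home (under 3 mm); both plates lie level in their nests, within 8 mm of their start (all of step 1 and ((y of deep_plate in the frame of shaker above 0 m and value of joint clamp_left between 0.0265 and 0.0335 m and velocity of joint clamp_left between -0.01 and 0.01 m/s and contact force between the fingers and clamp_left above 3 N and value of joint clamp_right below 0.003 m) or (y of deep_plate in the frame of shaker below 0 m and value of joint clamp_right between 0.0265 and 0.0335 m and velocity of joint clamp_right between -0.01 and 0.01 m/s and contact force between the fingers and clamp_right above 3 N and value of joint clamp_left below 0.003 m)) and distance of each of deep_plate, flat_plate from where it was at the start of the episode below 0.008 m and angle between each of deep_plate, flat_plate's own z axis and vertical below 0.06 rad); the arm keeps its last pose, push and grip.
It fails at once if a plate is shifted by over 15 mm or tipped over 15 degrees (distance of any of deep_plate, flat_plate from where it was at the start of the episode above 0.015 m or angle between any of deep_plate, flat_plate's own z axis and vertical above 0.26 rad).
It fails at once if the other plate's clamp is pulled out by over 8 mm ((y of deep_plate in the frame of shaker above 0 m and value of joint clamp_right above 0.008 m) or (y of deep_plate in the frame of shaker below 0 m and value of joint clamp_left above 0.008 m)).
It fails at once if a thing on the bench is moved by over 30 mm (distance of any of flask, tube_rack, dish, marker, tip_box, pipette, reagent from where it was at the start of the episode above 0.03 m).
It also fails if it takes over 51 s, if anything falls off the work surface, if the arm or the gripper's body presses on something with over 40 N, if the wrist force passes 120 N, or if a joint passes its speed limit or range.

### The arm

A 6-joint arm with a two-finger parallel gripper is mounted at the origin on the work surface. World frame = base frame: x ahead of the robot, y to its left, z up, the work surface at z = 0. Lengths are in m, angles in rad, forces in N, time in s.
With the tool pointing down it reaches from about 0.375 to 0.975 m from the base axis. Payload 3.8 kg.
Tool frame: the origin (TCP) lies midway between the tips of the shut fingers; the grasp point (between the pads) lies 19 mm behind it; z points along the fingers, y is the line along which they close (so a half turn about z gives the same grasp; the last joint's range is limited). The gripper opens to 85 mm and grips with 20 to 120 N. Pads are 22 mm wide; open, the fingers measure 114 mm over their backs; the gripper's body (76 mm by 85 mm) begins 54 mm behind the grasp point. The pads swing forward as they close: fully open they stand 13 mm farther back than shut.
Start: joints at [-1.285, 0.264, 1.604, -0, 1.274, -0.037], TCP at [0.214, -0.64, 0.231] pointing down, gripper open.
Joint ranges: [-2.63, 2.63], [-0.94, 2.18], [0.31, 2.57], [-1.31, 4.45], [0, 2.66], [-2.55, 2.55]. Speed limits (rad/s): [2.57, 2.57, 3.14, 3.14, 3.14, 3.14].

### API

Orientations are given as a rotation vector (axis times angle).
In Python, from workcell import status, read_camera, workorder, masks_of gives the robot as it stands.
- The arm moves only by the tool drive_tool, never from a script. Its argument "rows" is a list of rows, each a list of 7 numbers: the turn, a rotation vector about the tool's x, y, z in degrees, then the shift along the tool's x, y, z in m, then the opening, from 0 (shut) to 1 (fully open). In form: [[ax, ay, az, tx, ty, tz, claw], ...]. A call has 1 to 8 rows; each row shifts and turns the commanded pose from where the row before left it, along the tool's axes as they then stand; what a row does not reach is not made up. A row lasts 1/12 s, in which the tool goes at most 41.7 mm and 7.16 degrees, less where a joint would pass 70% of its speed; a pose out of reach is approached as far as the arm can. A call is refused whole if a number of a shift passes 0.0417 or a number of a turn 7.16, either way. A call with a gripper value outside its range is refused whole. The fingers move at their own pace and stop on an object; "force" is the grip in N (left out, the last holds). Time passes only in rows, so rows that do not move let the fingers close. It gives the time, the measured TCP pose, the force, the opening and the grip force at its end, in the units of the state.
- status.read_state(): the state, without advancing time (a new reading comes with each control period).
- read_camera(name): name is "scene" or "top" or "wrist"; returns a dict with "color" (480x640x3 uint8, red, green, blue), "intrinsics" (3x3 intrinsics, pixels), "world_from_camera" (4x4, takes a point from camera to world coordinates); the wrist camera has in their place "mount" (4x4, takes a point from camera to tool coordinates, whose origin is the TCP and whose axes are the flange's). Camera axes: x right, y up, looking along -z (the intrinsics and any distortion apply to the point x, -y, -z); pixel columns grow to the right and rows downward; lengths in m; the calibration is good to about 2 mm. A picture is of the moment at which its call begins: read the wrist's pose just before it. There is no depth.
- workorder.finish_job(): hands the job in; it is judged then, once.
Trained networks look in a picture, given as the dict that the camera call returned (one of the last four; its "shot" number tells which), for a name from the list of things; names that differ only in an ending like _2 or _b are one class to them, and where a whole thing is asked for, a point or a joint stands for the part that bears it (a point fixed in the world has none). Each returns a list of dicts, best first, with "score" (0 to 1); they miss things now and then, are a little off and sometimes report something else, mostly with a low value. They report only what shows in the picture. A call takes as long as a camera call.
- masks_of(picture, name): "mask" (480x640 bool, what is visible of it) and "bbox" ([left, top, right, bottom] in pixels, round what is visible of it).
The state is a dict: "time": time; "q": joint angles; "joint_vel": joint speeds; "joint_torque": joint torques, N m; "tool_pos": TCP position; "tcp_rot": TCP orientation; "wrist_force": force on the tool from outside, world axes, zero at the start; "torque": the same for the moment, N m; "width": opening from 0.0 (shut) to 1.0 (fully open); "grip_force": force on a finger pad.
Only numpy, scipy, OpenCV 4.12 (cv2) and the standard library are available. Lean on these libraries where they do the work, as an engineer would, in place of code of your own. Each camera call takes 0.05 s, during which the arm holds its last target. There are 200 camera calls.

## Working session

There is one attempt and no reset: what is moved stays moved. The work goes in short steps, Python scripts to look and compute and a tool call to move; the robot and the scene stay as the last step left them, time stands still between calls to the robot, and variables do not carry over. Pictures are saved under pics/ and viewed, at most 10 in all, crops included, and the job is handed in when it is done.

Besides the shell and the picture viewer there is one more tool, called after "Request:" as name([rows], argument=value, ...), one row to a line, values as JSON. drive_tool: Moves the arm, as the interface text tells. Its arguments: {"type":"object","properties":{"rows":{"type":"array"},"force":{"type":"number"}},"required":["rows"]}

```bash
mkdir -p pics; ls; python3 - <<'E'
from workcell import status, read_camera
import cv2,numpy as np
for n in ("scene","top"):
    p=read_camera(n); cv2.imwrite(f"pics/{n}0.png",p["color"][:,:,::-1])
    print(n,p["intrinsics"],np.round(p["world_from_camera"],4).tolist(),p.keys())
s=status.read_state();print(s)
E
```

```text
pics
scene [[439.78607773   0.         316.3038592 ]
 [  0.         439.78607773 249.18163802]
 [  0.           0.           1.        ]] [[-0.834, -0.3633, 0.4153, 1.0066], [0.5517, -0.534, 0.6407, 0.6992], [-0.011, 0.7635, 0.6458, 0.8187], [0.0, 0.0, 0.0, 1.0]] dict_keys(['color', 'intrinsics', 'world_from_camera', 'shot'])
top [[445.55344328   0.         321.79745825]
 [  0.         445.55344328 242.51223443]
 [  0.           0.           1.        ]] [[0.0012, 0.9949, -0.101, 0.4245], [-0.9999, 0.0, -0.0117, 0.0001], [-0.0116, 0.101, 0.9948, 1.2364], [0.0, 0.0, 0.0, 1.0]] dict_keys(['color', 'intrinsics', 'world_from_camera', 'shot'])
{'time': 0.1, 'q': array([-1.28488020e+00,  2.64676776e-01,  1.60526562e+00,  1.48045696e-05,
        1.27368071e+00, -3.69001903e-02]), 'joint_vel': array([ 0.00069421, -0.00201035, -0.00345916,  0.00022698, -0.00099943,
        0.00071597]), 'joint_torque': array([-1.74173697e-04, -5.16707575e+01, -3.68590522e+01, -8.16593888e-05,
        6.32010560e-03, -3.95076381e-05]), 'tool_pos': array([ 0.21395079, -0.63949257,  0.23007199]), 'tcp_rot': array([-3.09876890e+00, -5.04548952e-01,  3.73787435e-04]), 'wrist_force': array([0.24051617, 0.06658677, 1.20874395]), 'torque': array([ 0.03202333,  0.01055132, -0.00078681]), 'grip_force': 0.0, 'width': 1.0022517289561463}
```

View pics/scene0.png

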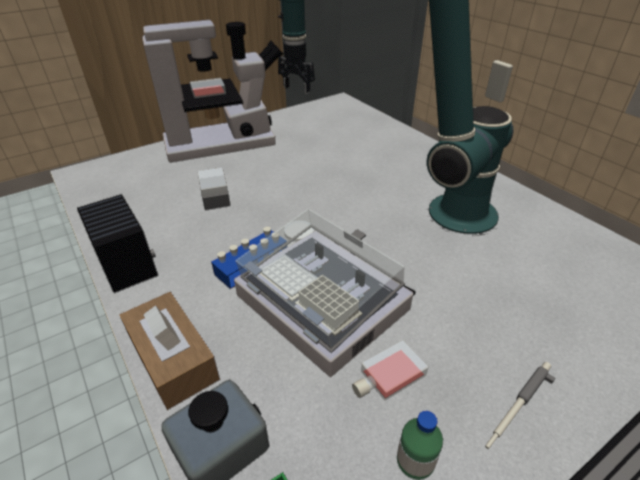

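View pics/top0.png

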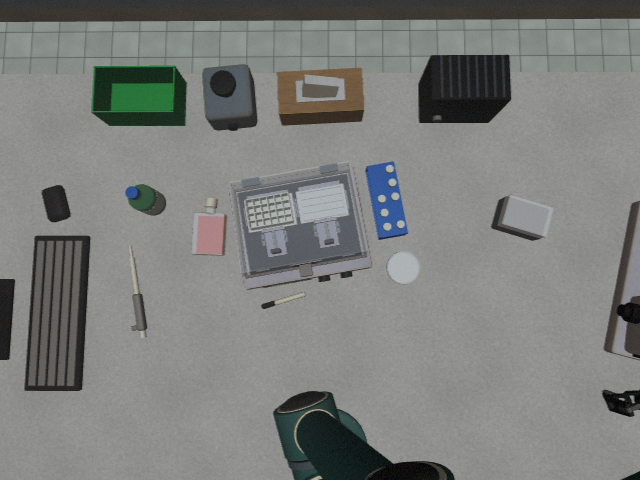

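The deep-well plate shows at about (270,212) in the top view, on the left (+y), so it is in the left nest. The tab is near (306,271) and the marker near (283,300), in front of the shaker. Next I'll zoom in to measure.

```bash
python3 - <<'E'
from workcell import read_camera, masks_of
import cv2,numpy as np
for n,b in (("top",(220,150,180,135)),("scene",(225,200,200,150))):
    p=read_camera(n); x,y,w,h=b
    c=cv2.resize(p["color"][y:y+h,x:x+w],None,fx=4,fy=4,interpolation=cv2.INTER_CUBIC)
    cv2.imwrite(f"pics/{n}1.png",c[:,:,::-1])
    for k in ("shaker","lid","lid_tab","handle_left","deep_plate","flat_plate","marker"):
        for m in masks_of(p,k)[:2]:
            ys,xs=np.nonzero(m["mask"]); print(n,k,round(m["score"],2),np.round(m["bbox"]),len(xs),xs.mean().round(1),ys.mean().round(1))
E
```

```text
top shaker 0.94 [229. 160. 372. 290.] 14261 298.6 225.5
top lid 0.78 [229. 162. 369. 277.] 12524 296.6 220.0
top lid 0.48 [260. 292. 305. 310.] 244 281.5 300.3
top lid_tab 0.72 [230. 162. 368. 279.] 12625 296.6 219.9
top marker 0.64 [262. 291. 304. 310.] 233 281.7 300.2
scene shaker 0.65 [234. 206. 411. 376.] 17786 322.8 289.1
scene lid 0.67 [237. 204. 407. 349.] 13373 321.8 276.7
scene lid_tab 0.7 [236. 212. 403. 353.] 13379 321.8 276.7
```

View pics/top1.png

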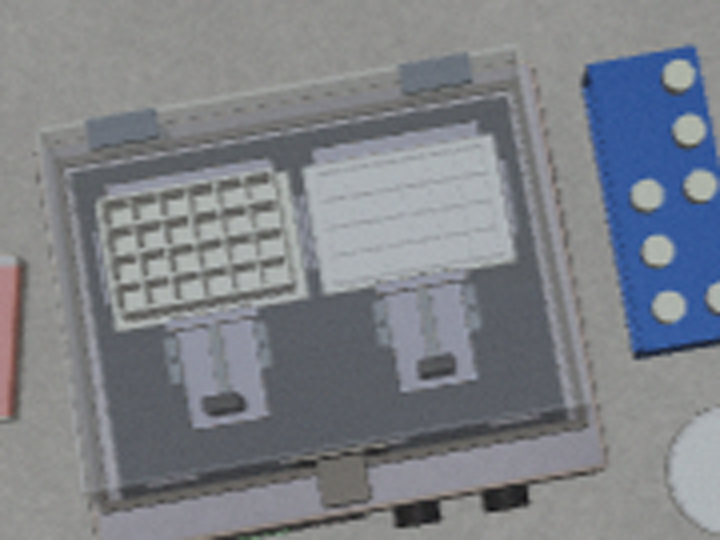

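View pics/scene1.png

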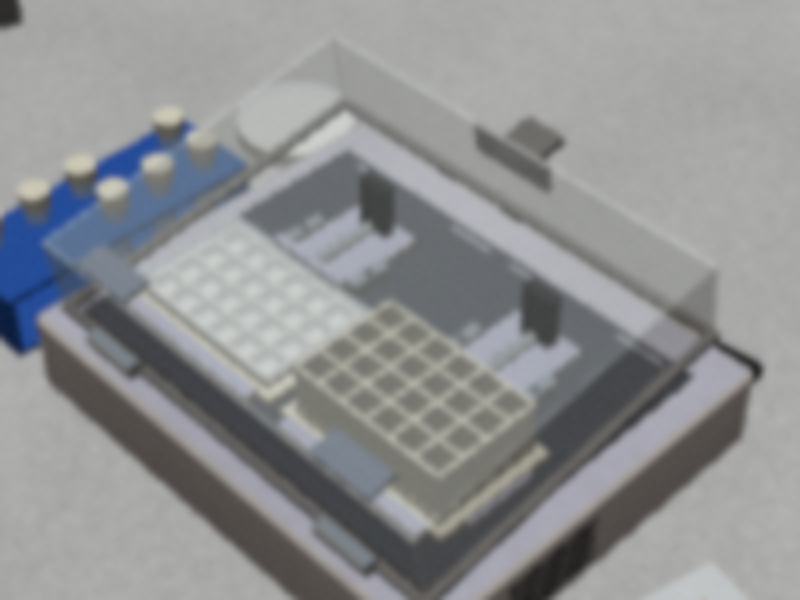

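The crops show the left handle top near (224,397) in the top crop and (541,285) in the scene crop. The tab, the lid's front corners and the housing corners also show, so I'll fit x, y, yaw and lid angle to them.

```bash
cat > h.py <<'E'
import numpy as np, cv2
from scipy.optimize import least_squares
from scipy.spatial.transform import Rotation as R
def proj(p,K,T):
    c=(np.asarray(p)-T[:3,3])@T[:3,:3]; u=c*[1,-1,-1]
    q=u@K.T; return q[:,:2]/q[:,2:]
def world(par,P,onlid=None):
    x,y,a=par[:3]; P=np.array(P,float)
    if onlid is not None:
        h=np.array([.125,0,.078]); L=R.from_euler('y',par[3]).as_matrix()
        P=np.where(np.array(onlid)[:,None],h+(P-h)@L.T,P)
    return P@R.from_euler('z',a).as_matrix().T+[x,y,0]
E
python3 - <<'E'
from h import *
from workcell import read_camera
H=.1215
# (shaker pt, onlid, crop px)
top=[((-.058,.069,H),0,(224,398)),((-.058,-.069,H),0,(436,361)),((-.130,0,.123),1,(344,481)),((-.14,-.17,.07),0,(605,468)),
 ((-.112,.154,.134),1,(88,506)),((-.112,-.154,.134),1,(600,415))]
sc=[((-.058,.069,H),0,(541,285)),((-.058,-.069,H),0,(377,178)),((-.112,.154,.134),1,(718,272)),((-.112,-.154,.134),1,(335,40)),
 ((-.145,0,.123),1,(540,135)),((.14,-.17,.07),0,(40,318))]
cams={n:read_camera(n) for n in("top","scene")}
def res(par,full=False):
    o=[]
    for n,L,b in(("top",top,(220,150)),("scene",sc,(225,200))):
        W=world(par,[l[0] for l in L],[l[1] for l in L])
        px=np.array([l[2] for l in L])/4.+b
        o.append(proj(W,cams[n]["intrinsics"],cams[n]["world_from_camera"])-px)
    o=np.vstack(o); return o if full else o.ravel()
s=least_squares(res,[.6,0.05,.1,.05],loss="soft_l1")
print(s.x,s.cost);print(res(s.x,True).round(1))
print("tab,handle L,line L",world(s.x,[(-.13,0,.119),(-.058,.069,.1075),(-.0985,.069,.075)],[1,0,0]).round(4))
E
```

```text
[0.58674585 0.07340312 0.18335394 0.09703904] 10.656570977031432
[[-0.9  1.1]
 [ 0.   0.4]
 [ 0.3  1.1]
 [ 1.4 -0.6]
 [ 0.2 -1.5]
 [-2.9 -1.8]
 [ 0.2 -0.1]
 [-0.4 -0.3]
 [-0.  -0.1]
 [ 0.3  0.8]
 [ 2.1 -0.3]
 [-2.5 -1.6]]
tab,handle L,line L [[0.464  0.0506 0.1435]
 [0.5171 0.1307 0.1075]
 [0.4773 0.1233 0.075 ]]
```

Request:
drive_tool([
  [0,0,4,0,0,-0.01,1],
  [0,0,4,0.02,-0.01,0,1],
  [0,0,0,0.03,-0.025,0,1],
  [0,0,0,0.03,-0.03,0,1],
  [0,0,0,0.025,-0.032,0,1],
  [0,0,0,0.025,-0.032,0,1],
  [0,0,0,0.025,-0.032,0,1],
  [0,0,0,0.025,-0.032,0,1],
], force=50)

```text
time: 1.67
tool_pos: [0.3551, -0.4152, 0.2414]
tcp_rot: [3.128, 0.287, 0.001]
wrist_force: [1.0, -0.1, -0.1]
width: 1.004
grip_force: 0.0
```

Request:
drive_tool([
  [0,0,0,0.025,-0.032,0,1],
  [0,0,0,0.02,-0.034,0,1],
  [0,0,0,0.02,-0.034,0,1],
  [0,0,0,0.02,-0.034,0,1],
  [0,0,0,0.02,-0.034,0,1],
  [0,0,0,0.02,-0.034,0,1],
  [0,0,0,0.02,-0.034,0,1],
  [0,0,0,0.02,-0.034,0,1],
])

```text
time: 2.33
tool_pos: [0.4679, -0.1196, 0.2417]
tcp_rot: [3.128, 0.287, 0.002]
wrist_force: [1.1, -1.1, -0.4]
width: 0.999
grip_force: 0.0
```

Request:
drive_tool([
  [0,0,0,0.01,-0.03,0,1],
  [0,0,0,0.01,-0.03,0,1],
  [0,0,0,0.01,-0.03,0,1],
  [0,0,0,0.007,-0.03,0,1],
  [0,0,0,0,-0.03,0,1],
  [0,0,0,0,0,0,1],
  [0,0,0,0,0,0,1],
])

```text
time: 2.92
tool_pos: [0.4765, 0.0341, 0.2414]
tcp_rot: [3.128, 0.293, 0.0]
wrist_force: [0.4, -0.7, -0.2]
width: 0.999
grip_force: 0.0
```

```bash
python3 - <<'E'
from h import *
from workcell import read_camera,status
s=status.read_state(); p=read_camera("wrist")
T=np.eye(4);T[:3,:3]=R.from_rotvec(s["tcp_rot"]).as_matrix();T[:3,3]=s["tool_pos"];T=T@p["mount"]
print(s["tool_pos"],s["q"].round(2)); np.savez("w0.npz",T=T,K=p["intrinsics"])
par=[.58675,.0734,.18335,.097]
pts=world(par,[(-.130,0,.123),(-.145,-.015,.123),(-.145,.015,.123),(-.112,-.015,.123),(-.112,.015,.123),(-.058,.069,.1215),(-.058,-.069,.1215),(-.0985,.069,.075)],[1]*5+[0]*3)
px=proj(pts,p["intrinsics"],T);print(px.round(0))
c=p["color"].copy()
for q in px: cv2.circle(c,tuple(int(v) for v in q),2,(255,0,0),-1)
cv2.imwrite("pics/w0.png",c[:,:,::-1])
E
```

```text
[0.47645329 0.03407345 0.24141122] [ 0.02 -0.12  2.   -0.    1.27  1.4 ]
[[298. 250.]
 [320. 271.]
 [277. 271.]
 [320. 225.]
 [276. 224.]
 [200. 148.]
 [398. 149.]
 [222. 193.]]
```

View pics/w0.png

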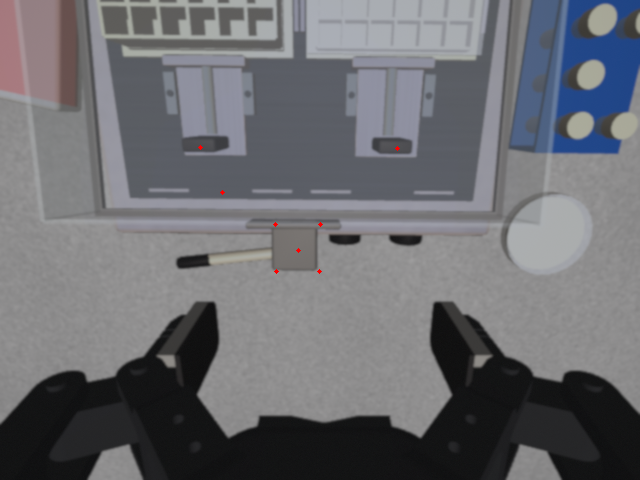

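The projected tab matches the image within about 4 px: it is at (294,248) and was predicted at (298,250). I'll correct by about 2 mm, descend and grip.

Request:
drive_tool([
  [0,0,0,-0.0045,-0.01,0,1],
  [0,0,0,-0.0045,-0.0105,0,1],
  [0,0,0,0,0,0.03,1],
  [0,0,0,0,0,0.03,1],
  [0,0,0,0,0,0.03,1],
  [0,0,0,0,0,0.02,1],
  [0,0,0,0,0,0.009,1],
  [0,0,0,0,0,0,0.7],
], force=40)

```text
time: 3.63
tool_pos: [0.4616, 0.051, 0.1199]
tcp_rot: [-3.128, -0.286, 0.008]
wrist_force: [-0.9, -0.0, 0.9]
width: 0.88
grip_force: 0.0
```

Request:
drive_tool([
  [0,0,0,0,0,0,0.5],
  [0,0,0,0,0,0,0.4],
  [0,0,0,0,0,0,0.2],
  [0,0,0,0,0,0,0.2],
  [0,0,0,0,0,0,0.2],
  [0,0,0,0,0,0,0.2],
  [0,0,0,0,0,0,0.2],
  [0,0,0,0,0,0,0.2],
], force=40)

```text
time: 4.3
tool_pos: [0.465, 0.052, 0.1231]
tcp_rot: [-3.127, -0.287, -0.004]
wrist_force: [0.7, 5.7, 1.9]
width: 0.341
grip_force: 39.9
```

Request:
drive_tool([
  [0,0,0,0.0036,0,-0.0124,0.2],
  [0,0,0,0.0042,0,-0.0122,0.2],
  [0,0,0,0.0048,0,-0.012,0.2],
  [0,0,0,0.0054,0,-0.0117,0.2],
  [0,0,0,0.006,0,-0.0114,0.2],
  [0,0,0,0,0,0,0.2],
  [0,0,0,0,0,0,0.2],
])

```text
time: 4.88
tool_pos: [0.4878, 0.0561, 0.1825]
tcp_rot: [-3.128, -0.287, -0.0]
wrist_force: [-0.8, 4.9, 0.1]
width: 0.34
grip_force: 41.1
```

Request:
drive_tool([
  [0,0,0,0.0065,0,-0.0111,0.2],
  [0,0,0,0.0071,0,-0.0108,0.2],
  [0,0,0,0.0076,0,-0.0104,0.2],
  [0,0,0,0.0081,0,-0.01,0.2],
  [0,0,0,0.0086,0,-0.0096,0.2],
  [0,0,0,0.0091,0,-0.0092,0.2],
  [0,0,0,0.0095,0,-0.0087,0.2],
  [0,0,0,0.0099,0,-0.0082,0.2],
])

```text
time: 5.55
tool_pos: [0.5485, 0.067, 0.2577]
tcp_rot: [3.128, 0.287, -0.019]
wrist_force: [-9.3, 1.5, -3.1]
width: 0.341
grip_force: 50.3
```

Request:
drive_tool([
  [0,0,0,0.0103,0,-0.0077,0.2],
  [0,0,0,0.0107,0,-0.0072,0.2],
  [0,0,0,0.0111,0,-0.0066,0.2],
  [0,0,0,0.0114,0,-0.0061,0.2],
  [0,0,0,0,0,0,0.2],
  [0,0,0,0,0,0,0.2],
])

```text
time: 6.05
tool_pos: [0.5939, 0.0751, 0.2891]
tcp_rot: [3.128, 0.287, -0.007]
wrist_force: [-6.5, 1.3, 9.1]
width: 0.342
grip_force: 59.3
```

Request:
drive_tool([
  [0,0,0,0.0117,0,-0.006,0.2],
  [0,0,0,0.0119,0,-0.0054,0.2],
  [0,0,0,0.0122,0,-0.0046,0.2],
  [0,0,0,0.0124,0,-0.004,0.2],
  [0,0,0,0.0125,0,-0.003,0.2],
  [0,0,0,0.006,0,-0.001,0.2],
  [0,0,0,0,0,0,0.2],
  [0,0,0,0,0,0,0.2],
])

```text
time: 6.72
tool_pos: [0.6609, 0.0869, 0.3133]
tcp_rot: [3.127, 0.287, -0.001]
wrist_force: [-3.3, 0.7, 6.0]
width: 0.303
grip_force: 45.6
```

```bash
python3 - <<'E'
from workcell import read_camera
import cv2
p=read_camera("scene");c=cv2.resize(p["color"][100:340,200:460],None,fx=2.3,fy=2.3,interpolation=cv2.INTER_CUBIC)
cv2.imwrite("pics/s2.png",c[:,:,::-1])
E
```

```text
(no output)
```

View pics/s2.png

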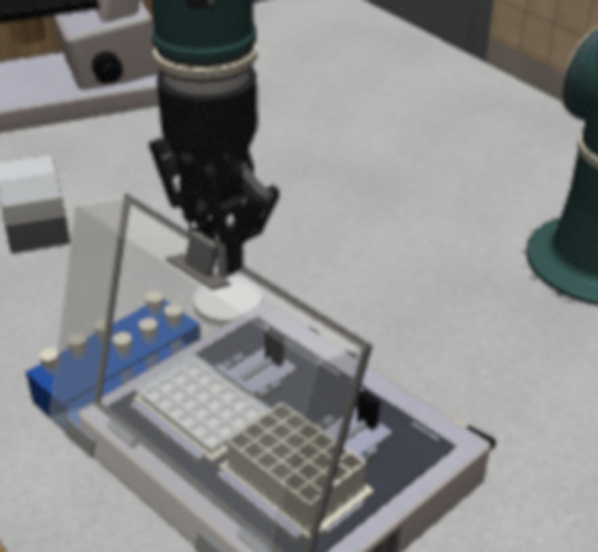

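The lid stands at a steep angle with the tab still at the fingers; its rim corners are at about (127,197) and (369,347) in the crop. I'll compute the angle from those.

```bash
python3 - <<'E'
from h import *
from workcell import read_camera
p=read_camera("scene")
px=np.array([(127,197),(369,347)])/2.3+[200,100]
for th in np.arange(.9,1.4,.05):
    W=world([.5870,.0745,.18335,th],[(-.112,-.154,.072),(-.112,.154,.072)],[1,1])
    print(round(th,2),(proj(W,p["intrinsics"],p["world_from_camera"])-px).round(1).tolist(), world([.587,.0745,.18335,th],[(-.13,0,.119)],[1]).round(3))
E
```

```text
0.9 [[28.8, 3.1], [26.0, -2.2]] [[0.586 0.074 0.303]]
0.95 [[25.6, 1.9], [23.3, -2.9]] [[0.597 0.076 0.309]]
1.0 [[22.2, 0.9], [20.4, -3.4]] [[0.608 0.078 0.315]]
1.05 [[18.7, 0.2], [17.3, -3.6]] [[0.62  0.081 0.32 ]]
1.1 [[15.0, -0.3], [14.1, -3.5]] [[0.632 0.083 0.324]]
1.15 [[11.2, -0.6], [10.6, -3.2]] [[0.644 0.085 0.328]]
1.2 [[7.2, -0.6], [6.9, -2.5]] [[0.657 0.087 0.331]]
1.25 [[3.1, -0.4], [3.1, -1.6]] [[0.669 0.09  0.333]]
1.3 [[-1.1, 0.1], [-0.9, -0.3]] [[0.682 0.092 0.335]]
1.35 [[-5.5, 0.8], [-5.1, 1.2]] [[0.694 0.094 0.336]]
```

The lid is at about 1.28 rad (73°), which is within range. I'll release it and retreat straight up.

Request:
drive_tool([
  [0,0,0,0,0,-0.002,0.4],
  [0,0,0,0,0,-0.002,0.5],
  [0,0,0,0,0,-0.002,0.6],
  [0,0,0,0,0,0,0.6],
  [0,0,0,0,0,-0.005,0.6],
  [0,0,0,0,0,-0.01,0.6],
  [0,0,0,0,0,-0.015,0.6],
  [0,0,0,0,0,-0.02,0.6],
])

```text
time: 7.48
tool_pos: [0.6608, 0.0877, 0.3671]
tcp_rot: [3.128, 0.287, -0.004]
wrist_force: [0.3, 0.4, -0.3]
width: 0.6
grip_force: 0.0
```

Request:
drive_tool([
  [0,0,0,-0.01,0,-0.02,0.6],
  [0,0,0,-0.02,0,-0.01,0.6],
  [0,0,0,-0.03,0,0,0.6],
  [0,0,0,-0.03,0,0,0.6],
  [0,0,0,-0.03,0,0,0.6],
  [0,0,0,-0.03,0,0,0.6],
  [0,0,0,-0.03,0,0,0.6],
  [0,0,0,0,0,0,0.6],
])

```text
time: 8.15
tool_pos: [0.4804, 0.0544, 0.3995]
tcp_rot: [3.128, 0.287, 0.001]
wrist_force: [-0.5, 0.4, -0.2]
width: 0.597
grip_force: 0.0
```

```bash
python3 - <<'E'
from h import *
from workcell import read_camera,status
s=status.read_state(); print(s["tool_pos"],s["wrist_force"],s["q"].round(2))
p=read_camera("scene");c=cv2.resize(p["color"][100:340,200:460],None,fx=2.3,fy=2.3,interpolation=cv2.INTER_CUBIC)
for th in (1.1,1.2,1.3):
    W=world([.587,.0745,.18335,th],[(-.112,-.154,.072),(-.112,.154,.072)],[1,1])
    for q in (proj(W,p["intrinsics"],p["world_from_camera"])-[200,100])*2.3: cv2.circle(c,tuple(int(v) for v in q),2,(255,0,0),-1)
cv2.imwrite("pics/s3.png",c[:,:,::-1])
E
```

```text
[0.48036209 0.05438459 0.39954723] [-0.50815537  0.35054433 -0.17447941] [ 0.06 -0.16  1.75 -0.    1.56  1.45]
```

View pics/s3.png

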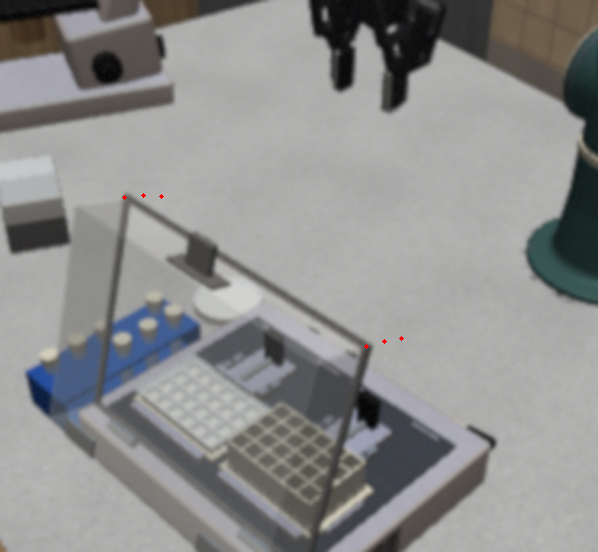

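The lid stands by itself at about 1.29 rad (74°), with its rim corners on the 1.3 markers. I'll hover near the left handle and refine its position.

Request:
drive_tool([
  [0,0,0,0,-0.023,-0.0,0.6],
  [0,0,0,0,-0.023,0.02,0.6],
  [0,0,0,0,-0.023,0.03,0.6],
  [0,0,0,0,0,0.03,0.6],
  [0,0,0,0,0,0.03,0.6],
  [0,0,0,0,0,0.03,0.6],
  [0,0,0,0,0,0.02,0.6],
  [0,0,0,0,0,0,0.6],
])

```text
time: 8.87
tool_pos: [0.4694, 0.1226, 0.2326]
tcp_rot: [3.127, 0.288, -0.014]
wrist_force: [-0.4, 0.5, -0.9]
width: 0.596
grip_force: 0.0
```

Request:
drive_tool([
  [0,0,0,0,0,0,0.6],
  [0,0,0,0,0,0,0.6],
])

```text
time: 9.03
tool_pos: [0.4734, 0.1232, 0.2394]
tcp_rot: [-3.128, -0.287, -0.004]
wrist_force: [0.8, 0.2, 0.6]
width: 0.603
grip_force: 0.0
```

```bash
python3 - <<'E'
from h import *
from workcell import read_camera,status
s=status.read_state(); p=read_camera("wrist")
T=np.eye(4);T[:3,:3]=R.from_rotvec(s["tcp_rot"]).as_matrix();T[:3,3]=s["tool_pos"];T=T@p["mount"]
print(s["tool_pos"],s["tcp_rot"],T[:3,3]); np.savez("w1.npz",T=T,K=p["intrinsics"])
c=p["color"].copy()
W=world([.587,.0745,.18335],[(a,.069+b,.1215) for a in(-.063,-.053) for b in(-.012,.012)]+[(-.0985,.069+b,.075) for b in(-.059,-.025,.025,.059)]+[(-.0685,.069+b,.082) for b in (-.025,.025)])
px=proj(W,p["intrinsics"],T);print(px.round(1).tolist())
x0,y0=120,100
c=cv2.resize(c[y0:y0+200,x0:x0+266],None,fx=3,fy=3,interpolation=cv2.INTER_CUBIC)
for q in px: cv2.circle(c,tuple(int(v) for v in (q-[x0,y0])*3),2,(255,0,0),-1)
cv2.imwrite("pics/w1.png",c[:,:,::-1])
E
```

```text
[0.47339644 0.12320886 0.23942225] [-3.12817069 -0.28723461 -0.00407907] [0.54764779 0.13790637 0.3817872 ]
[[341.5, 174.7], [307.7, 174.7], [341.7, 160.4], [307.5, 160.4], [393.1, 208.7], [353.6, 208.7], [295.4, 208.7], [255.9, 208.7], [355.1, 174.8], [293.9, 174.8]]
```

View pics/w1.png

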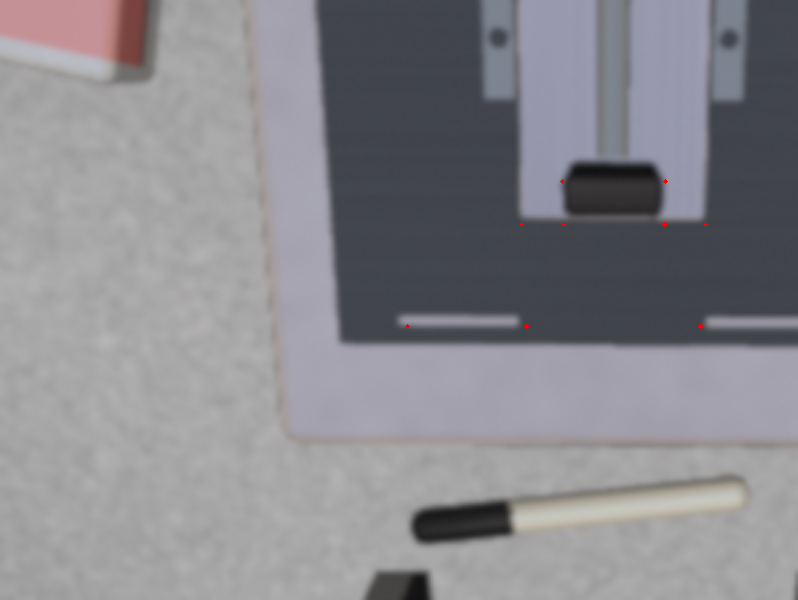

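The overlay agrees to about 1.5 px: the sled edge is at crop y 217 and the line at 321. Next I move over the handle, descend and grip.

Request:
drive_tool([
  [0,0,0,0.023,0,0,0.6],
  [0,0,0,0.023,0,0,0.6],
  [0,0,0,0,0,0.03,0.6],
  [0,0,0,0,0,0.03,0.6],
  [0,0,0,0,0,0.03,0.6],
  [0,0,0,0,0,0.03,0.6],
  [0,0,0,0,0,0.018,0.6],
  [0,0,0,0,0,0.008,0.6],
], force=60)

```text
time: 9.75
tool_pos: [0.5166, 0.1311, 0.0903]
tcp_rot: [3.128, 0.287, -0.003]
wrist_force: [-0.8, 0.5, -0.5]
width: 0.6
grip_force: 0.0
```

Request:
drive_tool([
  [0,0,0,0,0,0,0.6],
  [0,0,0,0,0,0,0.6],
  [0,0,0,0,0,0,0.35],
  [0,0,0,0,0,0,0.1],
  [0,0,0,0,0,0,0.1],
  [0,0,0,0,0,0,0.1],
  [0,0,0,0,0,0,0.1],
  [0,0,0,0,0,0,0.1],
])

```text
time: 10.42
tool_pos: [0.5188, 0.1318, 0.094]
tcp_rot: [-3.128, -0.287, -0.006]
wrist_force: [-1.3, 0.6, 7.2]
width: 0.267
grip_force: 58.6
```

Request:
drive_tool([
  [0,0,0,-0.004,0,0,0.1],
  [0,0,0,-0.004,0,0,0.1],
  [0,0,0,-0.005,0,0,0.1],
  [0,0,0,-0.005,0,0,0.1],
  [0,0,0,-0.005,0,0,0.1],
  [0,0,0,-0.005,0,0,0.1],
  [0,0,0,-0.002,0,0,0.1],
  [0,0,0,0,0,0,0.1],
])

```text
time: 11.08
tool_pos: [0.4913, 0.1268, 0.094]
tcp_rot: [-3.127, -0.287, -0.015]
wrist_force: [8.2, 2.9, 0.5]
width: 0.266
grip_force: 58.8
```

Request:
drive_tool([
  [0,0,0,0,0,0,0.1],
  [0,0,0,0,0,0,0.1],
  [0,0,0,0,0,0,0.1],
  [0,0,0,0,0,0,0.1],
])

```text
time: 11.42
tool_pos: [0.4917, 0.1269, 0.094]
tcp_rot: [-3.127, -0.287, -0.015]
wrist_force: [7.8, 3.0, 1.4]
width: 0.268
grip_force: 58.9
```

```bash
python3 - <<'E'
from h import *
from workcell import read_camera,status
s=status.read_state(); print(s["tool_pos"],s["wrist_force"],s["grip_force"])
p=read_camera("wrist"); q=read_camera("scene")
c=np.hstack([cv2.resize(p["color"][140:340,200:450],(500,400),interpolation=cv2.INTER_CUBIC),cv2.resize(q["color"][200:350,300:410],(293,400),interpolation=cv2.INTER_CUBIC)])
cv2.imwrite("pics/w2.png",c[:,:,::-1])
E
```

```text
[0.49167681 0.12692548 0.09398418] [7.77214878 2.98056943 1.37375626] 58.854376673698425
```

View pics/w2.png

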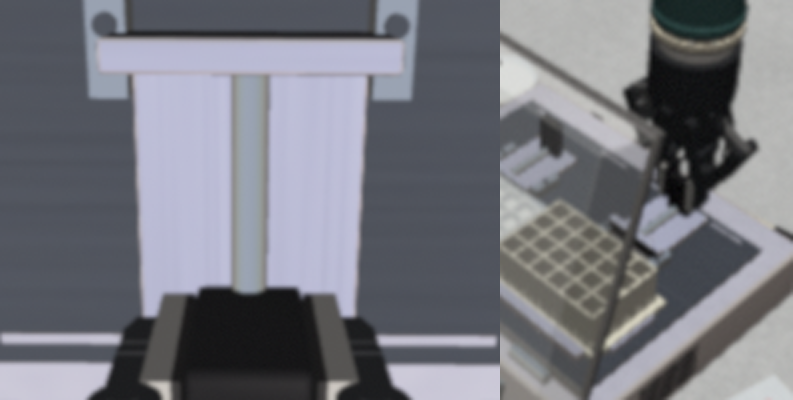

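The clamp has come about 27.5 mm and the fingers hide the sled edge. The jaw is clear of the plate, so I'll draw the last 2.5 mm.

Request:
drive_tool([
  [0,0,0,-0.0013,0,0,0.1],
  [0,0,0,-0.0012,0,0,0.1],
  [0,0,0,0,0,0,0.1],
  [0,0,0,0,0,0,0.1],
  [0,0,0,0,0,0,0.1],
  [0,0,0,0,0,0,0.1],
  [0,0,0,0,0,0,0.1],
  [0,0,0,0,0,0,0.1],
])

```text
time: 12.18
tool_pos: [0.4894, 0.1265, 0.094]
tcp_rot: [-3.127, -0.287, -0.016]
wrist_force: [7.6, 2.7, 0.9]
width: 0.268
grip_force: 58.8
```

```bash
python3 - <<'E'
from h import *
from workcell import read_camera,status
s=status.read_state(); print(s["tool_pos"],s["tcp_rot"],s["wrist_force"],s["grip_force"],np.linalg.norm(s["tool_pos"][:2]-[.5188,.1318]))
p=read_camera("wrist")
T=np.eye(4);T[:3,:3]=R.from_rotvec(s["tcp_rot"]).as_matrix();T[:3,3]=s["tool_pos"];T=T@p["mount"]
sh=[.5885,.0748,.18335]
c=p["color"].copy(); S=3; x0,y0=200,140
c=cv2.resize(c[y0:y0+200,x0:x0+250],None,fx=S,fy=S,interpolation=cv2.INTER_CUBIC)
# predicted: jaw front-bottom face at handle rear(5mm)+49 mm, on sled top z=.082; line strokes
for tr,col in((.0265,(255,255,0)),(.03,(255,0,0)),(.0335,(0,255,0))):
    W=world(sh,[(-.058+.005+.049-tr,.069+b,.082) for b in(-.02,.02)]+[(-.0685-tr,.069+b,.082) for b in(-.025,.025)]+[(-.0985,.069+b,.075) for b in(-.055,.055)])
    for q in proj(W,p["intrinsics"],T): cv2.circle(c,tuple(int(v) for v in (q-[x0,y0])*S),2,col,-1)
cv2.imwrite("pics/w3.png",c[:,:,::-1])
E
```

```text
[0.48936694 0.12649782 0.09399298] [-3.12684523 -0.2869901  -0.01571132] [7.60520546 2.65911894 0.86761862] 58.79815220832825 0.029906824715125988
```

View pics/w3.png

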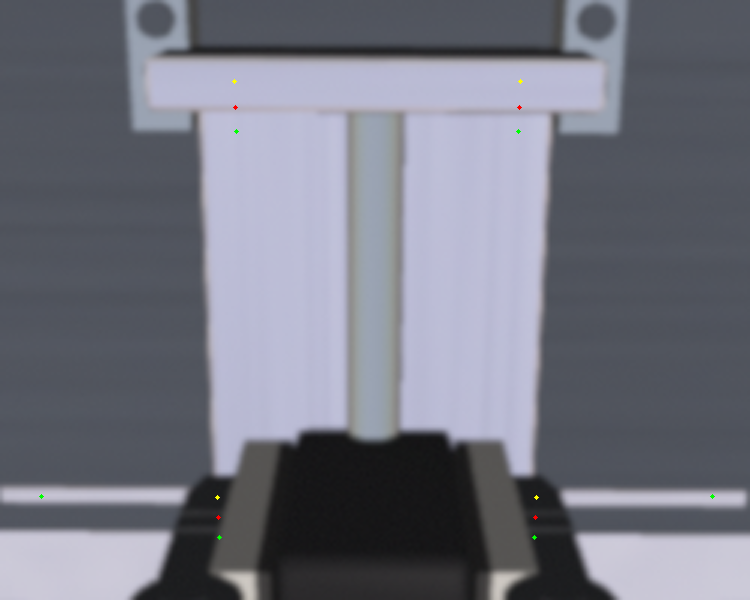

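The line dots fall on the strokes and the jaw edge (y 110, against 107 predicted) gives about 30 mm of travel, so I'm handing the job in.

```bash
python3 -c "
from workcell import workorder
print(workorder.finish_job())"
```

```text
the job is handed in; nothing more can be done
None
```

I handed the job in with the lid standing by itself at about 74 degrees and the gripper holding the left clamp (the deep-well plate's) at the white line, about 30 mm out; the hand-in gave no verdict.

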